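Tip the offcut tray into the scrap bin

ROBOT

A 6-joint arm with a two-finger parallel gripper is mounted at the origin on the work surface. World frame = base frame: x ahead of the robot, y to its left, z up, the work surface at z = 0. Lengths are in m, angles in rad, forces in N, time in s.
With the tool pointing down it reaches from about 0.325 to 0.9 m from the base axis. Payload 6.1 kg.
Tool frame: the origin (TCP) lies on the centre line of the jaws, within the pads' length; the fingertips stand 11 mm ahead of it and the grasp point (between the pads) lies 8 mm behind it; z points along the fingers, y is the line along which they close (so a half turn about z gives the same grasp; the last joint's range is limited). The gripper opens to 85 mm and grips with 20 to 120 N. Pads are 22 mm wide; open, the fingers measure 114 mm over their backs; the gripper's body (76 mm by 85 mm) begins 54 mm behind the grasp point. The pads swing forward as they close: fully open they stand 13 mm farther back than shut.
Start: joints at [1.222, 0.22, 1.526, -0, 1.395, -0.126], TCP at [0.138, 0.61, 0.242] pointing down, gripper open.
Joint ranges: [-2.98, 2.98], [-0.91, 2.08], [0.09, 2.57], [-1.24, 4.39], [0.2, 2.65], [-2.68, 2.68]. Speed limits (rad/s): [2.57, 2.57, 3.01, 3.14, 3.14, 3.14].

INTERFACE

Orientations are given as a 3x3 rotation matrix whose columns are the frame's x, y, z axes.
In Python, from plant import get_state, optics, env gives the robot as it stands. The module is installed in compiled form; this text tells all that it offers.
- The arm moves only by the shell command python3 -m pendant 'ROWS'. ROWS is text: rows parted by semicolons, each of 7 numbers parted by spaces: the shift along the tool's x, y, z in m, then the turn, a rotation vector about the tool's x, y, z in degrees, then the opening, from -1 (shut) to 1 (fully open). A call has 1 to 10 rows; each row shifts and turns the commanded pose from where the row before left it, along the tool's axes as they then stand; what a row does not reach is not made up. A row lasts 1/12 s, in which the tool goes at most 41.7 mm and 7.16 degrees, less where a joint would pass 70% of its speed; a pose out of reach is approached as far as the arm can. A call with a gripper value outside its range is refused whole. The fingers move at their own pace and stop on an object; the grip force is fixed at half the most. Time passes only in rows, so rows that do not move let the fingers close. It gives the time, the measured TCP pose, the force, the opening and the grip force at its end, in the units of the state.
- get_state(): the state, without advancing time (a new reading comes with each control period).
- optics.camera(name): name is "scene" or "top" or "wrist"; returns (picture, depth): 384x512x3 uint8, red, green, blue; 384x512 float32, m along the optical axis (not along the pixel's ray), 0 where there is no reading.
- optics.camera_info(name): a dict with "mtx" (3x3 intrinsics, pixels), "R" (3x3) and "t" (3): a world point X has camera coordinates R X + t. Camera axes: x right, y down, z forward; pixel columns grow to the right and rows downward; lengths in m; the calibration is good to about 2 mm. A picture is of the moment at which its call begins: read the wrist's pose just before it. camera_info takes no time and is no camera call; for the wrist camera it gives the pose at the moment of the call.
- env.job_done(): hands the job in; it is judged then, once.
The state is a dict: "t": time; "q": joint angles; "qvel": joint speeds; "effort": joint torques, N m; "tool_pos": TCP position; "tool_rot": TCP orientation; "ft_force": force on the tool from outside, world axes, zero at the start; "torque": the same for the moment, N m; "opening": finger opening in m; "gripper_force": force on a finger pad.
Only numpy, scipy, OpenCV 4.12 (cv2) and the standard library are available. Lean on these libraries where they do the work, as an engineer would, in place of code of your own. Each camera call takes 0.05 s, during which the arm holds its last target. There are 200 camera calls.

TASK

Clear up at the carving bench: pick up the open-fronted plywood tray by the upright grip on its back wall and tip the two wooden offcuts lying in it out over its open front into the deep squarish plywood scrap bin. When both offcuts lie in the bin, set the empty tray back on the bench, flat and right way up, beside the bin or where it came from, and let go.

Things in the scene. Friction and masses are not known exactly. Their poses are not given: they have to be found in the camera images.
- tray: Loose plywood scoop tray, 0.2 kg, 160 (x) x 140 (y) mm, origin centre of underside. Floor, side walls 6 mm thick, back wall (+x end) 12; walls 40 high; -x end open, no lip, at first within 35 of facing the robot. Grip: upright tab above the back wall, 12 thick centred at x +74, 60 wide (y), 40 to 110 above the underside. Contents stay while level, slide out with the front tipped some 60 deg down.
- scrap_bin: Deep squarish plywood scrap bin, open at the top and empty, fixed to the bench: 220 mm (its x) by 200 mm (its y) outside, 90 mm high, walls and floor 8 mm thick. Origin: centre of its underside on the bench; z up. (The low box of three compartments with dowel pegs is not it.)
- offcut_long: Oblong beam offcut of darker wood, 60 x 40 x 35 mm, 45 g, lying loose in the tray. Origin: centre of the underside as it first lies (60 mm along its x, 35 mm high).
- offcut_square: Squarish offcut of pale wood, 45 x 45 x 30 mm, 35 g, lying loose in the tray beside the other. Origin: centre of the underside as it first lies (30 mm high).
Mind the look-alikes: they are no part of the job. Leave any pink or yellow look-alike of the offcut_square alone.

How it is judged:
By the outcome, as a careful person would: the job done as asked, in the order asked, and still so for the second after the job is handed in, with the robot touching nothing.
It also fails if it takes over 70 s, if anything falls off the work surface, if the arm or the gripper's body presses on something with over 40 N, if the wrist force passes 120 N, or if a joint passes its speed limit or range.

## Working session

There is one attempt and no reset: what is moved stays moved. The work goes in short steps, Python scripts to look and compute and a shell command to move; the robot and the scene stay as the last step left them, time stands still between calls to the robot, and variables do not carry over. Pictures are saved under pics/ and viewed, at most 10 in all, crops included, and the job is handed in when it is done.

```bash
mkdir -p pics
cat > h.py <<'E'
import numpy as np, cv2
from plant import get_state, optics, env
def snap(name, fn):
    info=optics.camera_info(name); p,d=optics.camera(name)
    cv2.imwrite('pics/'+fn+'.png', cv2.cvtColor(p,cv2.COLOR_RGB2BGR)); np.savez('pics/'+fn+'.npz',p=p,d=d,**info)
    return p,d,info
def pts(d,i):
    v,u=np.mgrid[:d.shape[0],:d.shape[1]]
    K=i['mtx']; c=np.stack([(u-K[0,2])/K[0,0]*d,(v-K[1,2])/K[1,1]*d,d],-1)
    return (c-i['t'])@i['R']
def ray(u,v,z,i):
    r=i['R'].T@np.linalg.inv(i['mtx'])@[u,v,1]; o=-i['R'].T@i['t']
    return o+r*(z-o[2])/r[2]
E
python3 - <<'E'
from h import *
a=snap('top','top0');b=snap('scene','scene0')
cv2.imwrite('pics/c0.png',cv2.cvtColor(a[0],cv2.COLOR_RGB2BGR))
s=get_state();print(s['t'],s['tool_pos'],s['tool_rot'],s['ft_force'],s['opening'])
E
```

```text
0.1 [0.13789765 0.60904317 0.2412959 ] [[-9.75288402e-01  2.20934775e-01 -5.99186763e-04]
 [ 2.20935488e-01  9.75286949e-01 -1.69637783e-03]
 [ 2.09590175e-04 -1.78683924e-03 -9.99998382e-01]] [-0.32085099 -0.30306643 -0.7428069 ] 0.08523324797935253
```

View pics/top0.png

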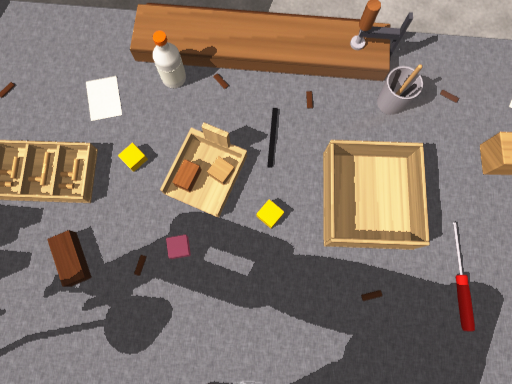

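View pics/scene0.png

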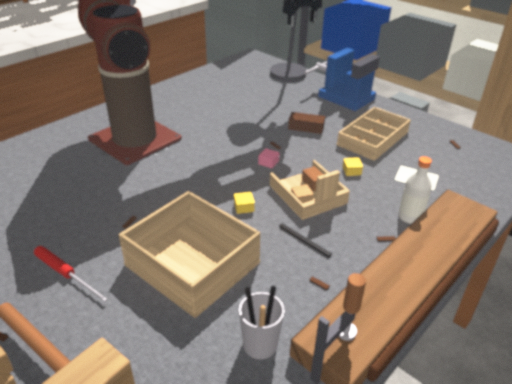

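The top view shows these things:
- **Tray:** at (205,170), with its grip tab at (215,133).
- **Offcuts:** the dark long one at (187,176) and the pale square one at (221,169), both in the tray.
- **Bin:** at (376,193).
- **Look-alikes:** yellow blocks at (132,157) and (270,213), a pink one at (177,246), a loose dark block at (69,258), and the three-compartment box at (45,170).

I choose the tray at (205,170) and the bin at (376,193). Next I measure them and check the tray in a close crop.

Run:
```python
from h import *
z=np.load('pics/top0.npz');P=pts(z['d'],z)
cv2.imwrite('pics/crop1.png',cv2.resize(cv2.cvtColor(z['p'][110:260,120:300],cv2.COLOR_RGB2BGR),None,fx=4,fy=4,interpolation=cv2.INTER_CUBIC))
def box(m,n):
    if len(m)<5: print(n,len(m));return
    r=cv2.minAreaRect(m[:,:2].astype(np.float32)*1000);print(n,len(m),np.round(r[0],1),np.round(r[1],1),round(r[2],1),'corners',cv2.boxPoints(r).round().tolist(),'z',np.percentile(m[:,2],[5,50,95]).round(4))
t=P[118:222,155:255].reshape(-1,3)
box(t[(t[:,2]>.075)&(t[:,2]<.13)],'tab'); box(t[(t[:,2]>.1)&(t[:,2]<.13)],'tabtop')
box(t[(t[:,2]>.03)&(t[:,2]<.13)],'tray')
b=P[130:260,310:440].reshape(-1,3); box(b[(b[:,2]>.08)&(b[:,2]<.1)],'bin')
for n,(u,v) in dict(long=(187,176),sq=(221,169),y1=(132,157),y2=(270,213),rod=(273,138),bottle=(170,60),cup=(395,90),beam=(260,40)).items(): print(n,P[v,u].round(3))
```

```text
tab 284 [617.3 126. ] [58.7 13.1] 71.5 corners [[602.0, 100.0], [614.0, 96.0], [633.0, 152.0], [620.0, 156.0]] z [0.0791 0.1066 0.1103]
tabtop 182 [617.3 126. ] [58.2 13.1] 71.5 corners [[602.0, 100.0], [614.0, 96.0], [633.0, 152.0], [620.0, 156.0]] z [0.1013 0.1081 0.1109]
tray 1994 [548.  149.9] [140.8 160.3] 71.5 corners [[450.0, 109.0], [602.0, 58.0], [646.0, 191.0], [494.0, 242.0]] z [0.0327 0.039  0.1079]
bin 1750 [ 521.2 -225.2] [220.3 200.3] 2.9 corners [[406.0, -131.0], [416.0, -331.0], [636.0, -320.0], [626.0, -120.0]] z [0.0817 0.0882 0.0912]
long [0.53  0.185 0.04 ]
sq [0.554 0.112 0.036]
y1 [0.566 0.317 0.03 ]
y2 [ 0.465 -0.006  0.03 ]
rod [0.649 0.    0.007]
bottle [0.769 0.241 0.113]
cup [ 0.796 -0.284  0.014]
beam [0.878 0.051 0.05 ]
```

View pics/crop1.png

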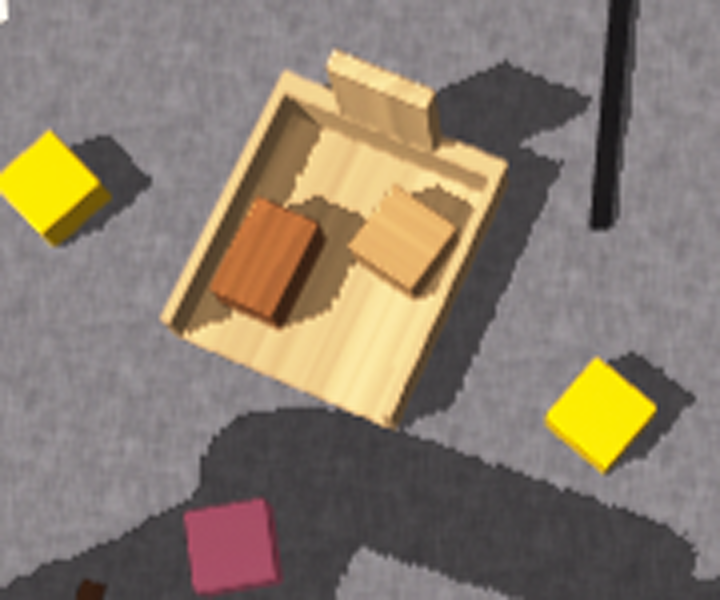

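The crop shows the tray with the dark oblong at (265,262) and the pale square at (405,240). The grip tab is at the back, at (385,95), and the yellow and pink blocks lie outside, so the choice is confirmed. Tray yaw is -18.5° and the tab is at (0.618, 0.126). I move above it.

```bash
R="-0.02875 -0.01825 0 0 0 0 1"
python3 -m pendant '-0.02875 -0.01825 0 0 0 0 1;-0.02875 -0.01825 0 0 0 0 1;-0.02875 -0.01825 0 0 0 0 1;-0.02875 -0.01825 0 0 0 0 1;-0.02875 -0.01825 0 0 0 0 1;-0.02875 -0.01825 0 0 0 0 1;-0.02875 -0.01825 0 0 0 0 1;-0.02875 -0.01825 0 0 0 0 1;-0.02875 -0.01825 0 0 0 0 1;-0.02875 -0.01825 0 0 0 0 1'
python3 -m pendant '-0.02875 -0.01825 0 0 0 0 1;-0.02875 -0.01825 0 0 0 0 1;-0.02875 -0.01825 0 0 0 0 1;-0.02875 -0.01825 0 0 0 0 1;-0.02875 -0.01825 0 0 0 0 1;-0.02875 -0.01825 0 0 0 0 1;-0.02875 -0.01825 0 0 0 0 1;-0.02875 -0.01825 0 0 0 0 1;-0.02875 -0.01825 0 0 0 0 1;-0.02875 -0.01825 0 0 0 0 1'
python3 -m pendant '0 0 0 0 0 6.84 1;0 0 0 0 0 6.84 1;0 0 0 0 0 6.84 1;0 0 0 0 0 6.84 1;0 0 0 0 0 6.84 1;0 0 0 0 0 6.84 1;0 0 0 0 0 6.84 1'
python3 -m pendant '0 0 0 0 0 6.84 1;0 0 0 0 0 6.84 1;0 0 0 0 0 6.84 1;0 0 0 0 0 6.84 1;0 0 0 0 0 6.84 1;0 0 0 0 0 6.84 1;0 0 0 0 0 6.84 1;0 0 0 0 0 0 1'
cat >> h.py <<'E'
def st():
    s=get_state();R=np.array(s['tool_rot']);print('t',round(s['t'],2),'pos',np.round(s['tool_pos'],4),'yawy',round(np.degrees(np.arctan2(R[1,1],R[0,1])),2),'z',R[:,2].round(3),'q',np.round(s['q'],3),'F',np.round(s['ft_force'],1),'op',round(s['opening'],4),round(float(s['gripper_force']),1));return s
E
python3 - <<'E'
from h import *
s=st();R=np.array(s['tool_rot']);print('to tab (tool)',R.T@(np.array([.6178,.1263,.075])-s['tool_pos']))
p,d,i=snap('wrist','w0');P=pts(d,i).reshape(-1,3)
m=P[(P[:,2]>.1)&(P[:,2]<.125)&(np.hypot(P[:,0]-.618,P[:,1]-.126)<.06)]
print(len(m), cv2.minAreaRect(m[:,:2].astype(np.float32)*1000) if len(m)>5 else '')
E
```

```text
t: 0.93
tool_pos: [0.3789, 0.3665, 0.242]
tool_rot: [[-0.975, 0.221, -0.0], [0.221, 0.975, -0.0], [0.0, -0.0, -1.0]]
ft_force: [0.5, 0.5, -0.0]
opening: 0.0852
gripper_force: 0.0
t: 1.77
tool_pos: [0.6189, 0.1251, 0.2417]
tool_rot: [[-0.975, 0.221, -0.001], [0.221, 0.975, -0.0], [0.001, -0.0, -1.0]]
ft_force: [0.3, 0.5, 1.5]
opening: 0.0854
gripper_force: 0.0
t: 2.35
tool_pos: [0.6179, 0.1265, 0.2416]
tool_rot: [[-0.485, 0.875, -0.001], [0.875, 0.485, -0.0], [0.0, -0.001, -1.0]]
ft_force: [-1.3, 0.6, 0.4]
opening: 0.0853
gripper_force: 0.0
t: 3.02
tool_pos: [0.6179, 0.1265, 0.2417]
tool_rot: [[0.322, 0.947, -0.001], [0.947, -0.322, -0.0], [-0.0, -0.001, -1.0]]
ft_force: [1.0, -0.7, -0.4]
opening: 0.0852
gripper_force: 0.0
t 3.02 pos [0.6179 0.1265 0.2417] yawy -18.77 z [-0.001 -0.    -1.   ] q [ 0.077  0.235  1.51  -0.     1.397  0.405] F [ 1.  -0.7 -0.4] op 0.0852 0.0
to tab (tool) [-1.51701874e-04  1.19668536e-04  1.66666347e-01]
837 ((619.3811645507812, 127.99060821533203), (59.2559928894043, 11.175821304321289), 71.21427154541016)
```

```bash
python3 -m pendant '0.0005 0.0005 0.024 0 0 0 1;0 0 0.024 0 0 0 1;0 0 0.024 0 0 0 1;0 0 0.024 0 0 0 1;0 0 0.024 0 0 0 1;0 0 0.024 0 0 0 1;0 0 0.015 0 0 0 1;0 0 0.008 0 0 0 1;0 0 0 0 0 0 1'
python3 -m pendant '0 0 0 0 0 0 -1;0 0 0 0 0 0 -1;0 0 0 0 0 0 -1;0 0 0 0 0 0 -1;0 0 0 0 0 0 -1;0 0 0 0 0 0 -1;0 0 0 0 0 0 -1;0 0 0 0 0 0 -1;0 0 0 0 0 0 -1;0 0 0 0 0 0 -1'
python3 -m pendant '0 0 -0.01 0 0 0 -1;0 0 -0.01 0 0 0 -1;0 0 -0.01 0 0 0 -1;0 0 -0.01 0 0 0 -1;0 0 0 0 0 0 -1'
python3 - <<'E'
from h import *
st()
E
```

```text
t: 3.82
tool_pos: [0.6171, 0.1267, 0.0727]
tool_rot: [[0.315, 0.949, -0.005], [0.949, -0.315, -0.0], [-0.002, -0.004, -1.0]]
ft_force: [-0.3, 0.4, -0.6]
opening: 0.0854
gripper_force: 0.0
t: 4.65
tool_pos: [0.6195, 0.1268, 0.0761]
tool_rot: [[0.318, 0.948, 0.001], [0.948, -0.318, -0.0], [0.0, 0.001, -1.0]]
ft_force: [0.2, -1.0, 5.1]
opening: 0.0115
gripper_force: 59.5
t: 5.07
tool_pos: [0.6205, 0.1271, 0.1185]
tool_rot: [[0.318, 0.948, 0.004], [0.948, -0.318, 0.0], [0.002, 0.004, -1.0]]
ft_force: [0.9, -0.3, -1.7]
opening: 0.0111
gripper_force: 58.8
t 5.07 pos [0.6205 0.1271 0.1185] yawy -18.52 z [ 0.004  0.    -1.   ] q [0.078 0.348 1.613 0.    1.177 0.401] F [ 0.9 -0.3 -1.7] op 0.0111 58.8
```

```bash
python3 -m pendant '0 0 -0.01 0 0 0 -1;0 0 -0.02 0 0 0 -1;0 0 -0.025 0 0 0 -1;0 0 -0.025 0 0 0 -1;0 0 -0.025 0 0 0 -1;0 0 -0.025 0 0 0 -1;0 0 -0.02 0 0 0 -1;0 0 -0.01 0 0 0 -1;0 0 0 0 0 0 -1'
python3 -m pendant '-0.01 0.0013 0 0 0 0 -1;-0.016 0.0021 0 0 0 0 -1;-0.0196 0.0026 0 0 0 0 -1;-0.0196 0.0026 0 0 0 0 -1;-0.0196 0.0026 0 0 0 0 -1;-0.0196 0.0026 0 0 0 0 -1;-0.0196 0.0026 0 0 0 0 -1;-0.0196 0.0026 0 0 0 0 -1;-0.0196 0.0026 0 0 0 0 -1;-0.0196 0.0026 0 0 0 0 -1'
python3 -m pendant '-0.0196 0.0026 0 0 0 0 -1;-0.0196 0.0026 0 0 0 0 -1;-0.0196 0.0026 0 0 0 0 -1;-0.0196 0.0026 0 0 0 0 -1;-0.0196 0.0026 0 0 0 0 -1;-0.0196 0.0026 0 0 0 0 -1;-0.0196 0.0026 0 0 0 0 -1;-0.0196 0.0026 0 0 0 0 -1;-0.016 0.0021 0 0 0 0 -1;-0.01 0.0013 0 0 0 0 -1'
python3 -m pendant '0 0 0 0 0 0 -1;0 0 0 0 0 0 -1'
python3 - <<'E'
from h import *
st();snap('top','top1')
E
```

```text
t: 5.82
tool_pos: [0.6201, 0.127, 0.2788]
tool_rot: [[0.318, 0.948, 0.005], [0.948, -0.318, 0.0], [0.002, 0.005, -1.0]]
ft_force: [0.2, 0.6, -3.0]
opening: 0.0109
gripper_force: 58.9
t: 6.65
tool_pos: [0.5819, -0.0555, 0.2723]
tool_rot: [[0.318, 0.948, -0.005], [0.948, -0.318, 0.001], [-0.001, -0.005, -1.0]]
ft_force: [-0.2, -0.7, -3.9]
opening: 0.0113
gripper_force: 58.9
t: 7.48
tool_pos: [0.5466, -0.2368, 0.2724]
tool_rot: [[0.319, 0.948, -0.004], [0.948, -0.319, 0.002], [0.0, -0.004, -1.0]]
ft_force: [-0.1, 0.9, -3.3]
opening: 0.0113
gripper_force: 58.8
t: 7.65
tool_pos: [0.5478, -0.2351, 0.2737]
tool_rot: [[0.319, 0.948, -0.002], [0.948, -0.319, 0.002], [0.001, -0.003, -1.0]]
ft_force: [-0.1, 0.3, -3.9]
opening: 0.0115
gripper_force: 58.9
t 7.65 pos [ 0.5478 -0.2351  0.2737] yawy -18.6 z [-0.002  0.002 -1.   ] q [-5.380e-01  1.350e-01  1.565e+00  1.000e-03  1.445e+00 -2.130e-01] F [-0.1  0.3 -3.9] op 0.0115 58.9
```

View pics/top1.png

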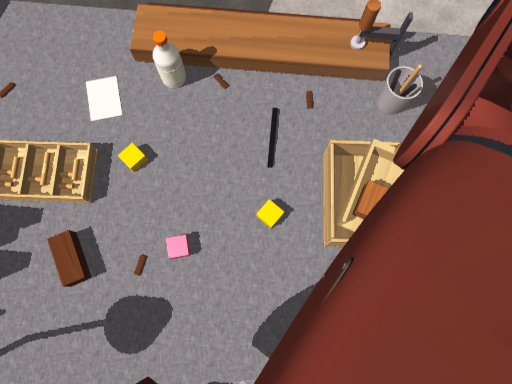

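The tray is level above the bin, with the dark offcut visible at (372,200). Now I tip it in steps.

```bash
python3 -m pendant '0 0 0 -2 0 0 -1;0 0 0 -4 0 0 -1;0 0 0 -4 0 0 -1;0 0 0 -4 0 0 -1;0 0 0 -4 0 0 -1;0 0 0 -4 0 0 -1;0 0 0 0 0 0 -1'
python3 -m pendant '0 0 0 -4 0 0 -1;0 0 0 -4 0 0 -1;0 0 0 -4 0 0 -1;0 0 0 -4 0 0 -1;0 0 0 -4 0 0 -1;0 0 0 0 0 0 -1'
python3 - <<'E'
from h import *
st()
E
```

```text
t: 8.28
tool_pos: [0.5467, -0.2326, 0.2732]
tool_rot: [[0.316, 0.88, 0.354], [0.949, -0.294, -0.117], [0.001, 0.373, -0.928]]
ft_force: [-0.8, -0.1, -4.9]
opening: 0.0113
gripper_force: 59.3
t: 8.78
tool_pos: [0.5469, -0.2328, 0.2718]
tool_rot: [[0.316, 0.708, 0.632], [0.949, -0.237, -0.208], [0.003, 0.666, -0.746]]
ft_force: [-1.2, 0.2, -5.0]
opening: 0.0115
gripper_force: 59.7
t 8.78 pos [ 0.5469 -0.2328  0.2718] yawy -18.54 z [ 0.632 -0.208 -0.746] q [-0.658 -0.364  2.178  0.369  0.661 -0.55 ] F [-1.2  0.2 -5. ] op 0.0115 59.7
```

```bash
python3 -m pendant '0 0 0 -4 0 0 -1;0 0 0 -4 0 0 -1;0 0 0 -4 0 0 -1;0 0 0 -4 0 0 -1;0 0 0 -4 0 0 -1;0 0 0 -3 0 0 -1;0 0 0 0 0 0 -1;0 0 0 0 0 0 -1;0 0 0 0 0 0 -1'
python3 - <<'E'
from h import *
st();snap('scene','s2')
E
```

```text
t: 9.53
tool_pos: [0.5506, -0.2337, 0.2766]
tool_rot: [[0.311, 0.429, 0.848], [0.95, -0.142, -0.277], [0.002, 0.892, -0.452]]
ft_force: [0.1, -0.4, -3.1]
opening: 0.0111
gripper_force: 59.9
t 9.53 pos [ 0.5506 -0.2337  0.2766] yawy -18.37 z [ 0.848 -0.277 -0.452] q [-0.735 -0.466  2.426  1.28   0.389 -1.455] F [ 0.1 -0.4 -3.1] op 0.0111 59.9
```

View pics/s2.png

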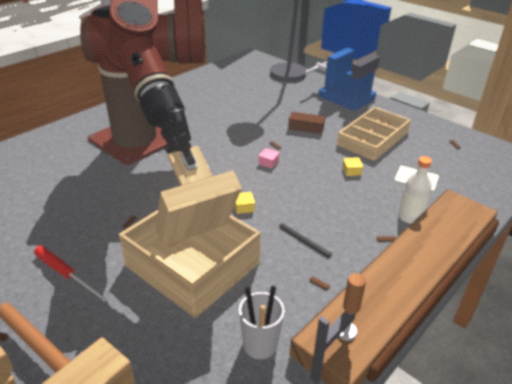

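The tray is tipped over the bin at (200,205), and its back hides the offcuts. I tip a bit further and look with the wrist camera.

```bash
python3 -m pendant '0 0 0 -3 0 0 -1;0 0 0 -3 0 0 -1;0 0 0 -2 0 0 -1;0 0 0 0 0 0 -1;0 0 0 0 0 0 -1;0 0 0 0 0 0 -1'
python3 - <<'E'
from h import *
st();a=snap('wrist','w2')[0];b=snap('top','top2')[0];c=snap('scene','s3')[0]
cv2.imwrite('pics/m1.png',cv2.cvtColor(np.hstack([cv2.resize(a,(400,300)),cv2.resize(b,(400,300))]),cv2.COLOR_RGB2BGR))
E
```

```text
t: 10.08
tool_pos: [0.5505, -0.2333, 0.2761]
tool_rot: [[0.31, 0.321, 0.895], [0.951, -0.107, -0.291], [0.003, 0.941, -0.339]]
ft_force: [0.0, 0.3, -2.0]
opening: 0.0113
gripper_force: 60.0
t 10.08 pos [ 0.5505 -0.2333  0.2761] yawy -18.5 z [ 0.895 -0.291 -0.339] q [-0.758 -0.446  2.491  1.784  0.426 -1.96 ] F [ 0.   0.3 -2. ] op 0.0113 60.0
```

View pics/m1.png

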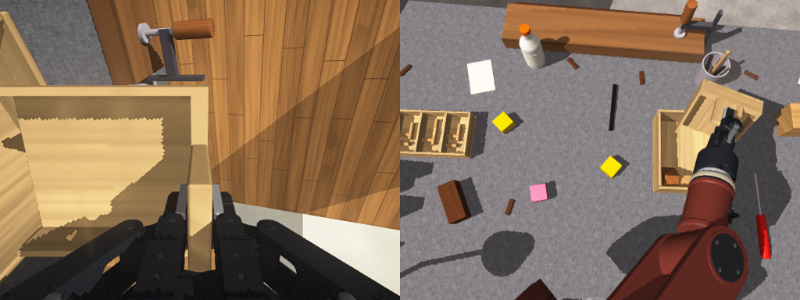

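The tray looks empty from the wrist, and the dark offcut shows in the bin at (670,175) in the right-hand image. I untip, move back, and then check the bin with the arm out of the way.

```bash
python3 -m pendant '0 0 0 4 0 0 -1;0 0 0 4 0 0 -1;0 0 0 4 0 0 -1;0 0 0 4 0 0 -1;0 0 0 4 0 0 -1;0 0 0 4 0 0 -1;0 0 0 4 0 0 -1;0 0 0 4 0 0 -1;0 0 0 4 0 0 -1;0 0 0 0 0 0 -1'
python3 -m pendant '0 0 0 5 0 0 -1;0 0 0 5 0 0 -1;0 0 0 5 0 0 -1;0 0 0 5 0 0 -1;0 0 0 5 0 0 -1;0 0 0 5 0 0 -1;0 0 0 4 0 0 -1;0 0 0 0 0 0 -1'
python3 -m pendant '0.016 -0.0021 0 0 0 0 -1;0.0215 -0.0028 0 0 0 0 -1;0.0215 -0.0028 0 0 0 0 -1;0.0215 -0.0028 0 0 0 0 -1;0.0215 -0.0028 0 0 0 0 -1;0.0215 -0.0028 0 0 0 0 -1;0.0215 -0.0028 0 0 0 0 -1;0.0215 -0.0028 0 0 0 0 -1;0.0215 -0.0028 0 0 0 0 -1'
python3 -m pendant '0.0215 -0.0028 0 0 0 0 -1;0.0215 -0.0028 0 0 0 0 -1;0.0215 -0.0028 0 0 0 0 -1;0.0215 -0.0028 0 0 0 0 -1;0.0215 -0.0028 0 0 0 0 -1;0.0215 -0.0028 0 0 0 0 -1;0.0215 -0.0028 0 0 0 0 -1;0.0215 -0.0028 0 0 0 0 -1;0.005 -0.001 0 0 0 0 -1;0 0 0 0 0 0 -1'
python3 - <<'E'
from h import *
s=st();R=np.array(s['tool_rot']);print(R.round(3),R.T@(np.array([.6190,.127,.0765])-s['tool_pos']))
snap('top','top3')
E
```

```text
t: 11.07
tool_pos: [0.554, -0.2301, 0.2779]
tool_rot: [[0.297, 0.728, 0.618], [0.955, -0.232, -0.186], [0.008, 0.645, -0.764]]
ft_force: [1.3, -0.8, -1.7]
opening: 0.0113
gripper_force: 59.9
t: 11.73
tool_pos: [0.5539, -0.2291, 0.2739]
tool_rot: [[0.296, 0.949, 0.104], [0.955, -0.296, -0.02], [0.012, 0.106, -0.994]]
ft_force: [-0.3, 0.2, -3.6]
opening: 0.0114
gripper_force: 59.8
t: 12.48
tool_pos: [0.5848, -0.0406, 0.2734]
tool_rot: [[0.296, 0.949, 0.108], [0.955, -0.296, -0.02], [0.013, 0.109, -0.994]]
ft_force: [-0.0, 0.6, -2.9]
opening: 0.0112
gripper_force: 59.9
t: 13.32
tool_pos: [0.6149, 0.1356, 0.2726]
tool_rot: [[0.294, 0.95, 0.106], [0.956, -0.294, -0.02], [0.012, 0.107, -0.994]]
ft_force: [0.9, 0.5, -2.5]
opening: 0.0112
gripper_force: 59.9
t 13.32 pos [0.6149 0.1356 0.2726] yawy -17.2 z [ 0.106 -0.02  -0.994] q [ 0.108  0.138  1.567 -0.032  1.333  0.413] F [ 0.9  0.5 -2.5] op 0.0112 59.9
[[ 0.294  0.95   0.106]
 [ 0.956 -0.294 -0.02 ]
 [ 0.012  0.107 -0.994]] [-0.00940716 -0.01463138  0.19556268]
```

View pics/top3.png

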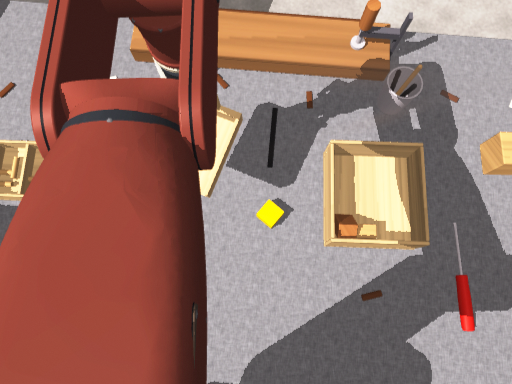

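Both offcuts lie in the bin: the dark one at (346,227) and the pale one at (369,231). I level the tray and lower it.

```bash
python3 -m pendant '0 0 0 3.1 -0.4 0 -1;0 0 0 3 -0.3 0 -1;-0.003 -0.005 0 0 0 0 -1;-0.006 -0.01 0.01 0 0 0 -1;0 0 0.02 0 0 0 -1;0 0 0.024 0 0 0 -1;0 0 0.024 0 0 0 -1;0 0 0.02 0 0 0 -1;0 0 0.01 0 0 0 -1;0 0 0 0 0 0 -1'
python3 - <<'E'
from h import *
s=st();print(np.array(s['tool_rot']).round(3))
p,d,i=snap('scene','s4');P=pts(d,i);m=P[(abs(P[...,0]-.55)<.14)&(abs(P[...,1]-.15)<.11)]
m=m[m[:,2]>.02]
# wall-side and lowest points of the tray's outer back wall by height
R=np.array(s['tool_rot']);L=(m-s['tool_pos'])@R
for n,k in dict(back=(L[:,1]>.004)&(L[:,1]<.012)&(L[:,2]>-.03)&(L[:,2]<.085)&(abs(L[:,0])<.07),).items():
    print(n,k.sum(),np.percentile(L[k],[1,50,99],axis=0).round(4))
w=(L[:,2]>.02)&(abs(L[:,0])>.06)&(abs(L[:,0])<.072)&(L[:,1]<-.02)&(L[:,1]>-.16)
for sgn in(-1,1):
    k=w&(np.sign(L[:,0])==sgn)
    if k.sum()>20:
        for a in np.arange(-.15,-.02,.025):
            kk=k&(abs(L[:,1]-a)<.012)
            if kk.sum()>5: print(sgn,round(a,3),kk.sum(),'rim toolz',np.percentile(L[kk,2],3).round(4),'worldz',np.percentile(m[kk,2],[3,97]).round(4))
E
```

```text
t: 14.2
tool_pos: [0.596, 0.1285, 0.162]
tool_rot: [[0.299, 0.954, -0.005], [0.954, -0.299, -0.002], [-0.004, -0.004, -1.0]]
ft_force: [-1.3, 0.1, -2.5]
opening: 0.0112
gripper_force: 59.9
t 14.2 pos [0.596  0.1285 0.162 ] yawy -17.38 z [-0.005 -0.002 -1.   ] q [ 0.084  0.255  1.64  -0.002  1.251  0.388] F [-1.3  0.1 -2.5] op 0.0112 59.9
[[ 0.299  0.954 -0.005]
 [ 0.954 -0.299 -0.002]
 [-0.004 -0.004 -1.   ]]
back 817 [[-0.0689  0.0041 -0.0256]
 [-0.0109  0.0057  0.0469]
 [ 0.0637  0.0112  0.0784]]
-1 -0.15 25 rim toolz 0.0378 worldz [0.0833 0.125 ]
-1 -0.125 37 rim toolz 0.0375 worldz [0.088  0.1251]
-1 -0.1 42 rim toolz 0.0376 worldz [0.0869 0.125 ]
-1 -0.075 40 rim toolz 0.0373 worldz [0.0846 0.1252]
-1 -0.05 49 rim toolz 0.0368 worldz [0.0855 0.1256]
-1 -0.025 32 rim toolz 0.038 worldz [0.0847 0.1243]
1 -0.15 46 rim toolz 0.0384 worldz [0.089  0.1239]
1 -0.125 45 rim toolz 0.039 worldz [0.0901 0.1231]
1 -0.025 30 rim toolz 0.0369 worldz [0.1023 0.125 ]
```

The tray is level and hasn't slipped. Its underside is about 77 mm below the TCP, so I lower it about 84 mm and release.

```bash
python3 -m pendant '0 0 0.015 0 0 0 -1;0 0 0.018 0 0 0 -1;0 0 0.018 0 0 0 -1;0 0 0.014 0 0 0 -1;0 0 0.008 0 0 0 -1;0 0 0.005 0 0 0 -1;0 0 0.004 0 0 0 -1;0 0 0 0 0 0 -1;0 0 0 0 0 0 -1'
python3 - <<'E'
from h import *
st()
p,d,i=snap('scene','s5');P=pts(d,i);m=P[(abs(P[...,0]-.53)<.14)&(abs(P[...,1]-.15)<.11)];m=m[(m[:,2]>.032)&(m[:,2]<.05)];print(len(m),np.percentile(m[:,2],[50,75,90]))
E
```

```text
t: 15.0
tool_pos: [0.5989, 0.1294, 0.0838]
tool_rot: [[0.298, 0.955, 0.001], [0.955, -0.298, -0.002], [-0.001, 0.001, -1.0]]
ft_force: [0.2, 0.0, -2.8]
opening: 0.0116
gripper_force: 60.0
t 15.0 pos [0.5989 0.1294 0.0838] yawy -17.33 z [ 0.001 -0.002 -1.   ] q [ 0.085  0.349  1.684 -0.002  1.108  0.389] F [ 0.2  0.  -2.8] op 0.0116 60.0
587 [0.04233481 0.04515507 0.04660801]
```

Still 6 mm up.

```bash
python3 -m pendant '0 0 0.002 0 0 0 -1;0 0 0.002 0 0 0 -1;0 0 0.0015 0 0 0 -1;0 0 0 0 0 0 -1;0 0 0 0 0 0 -1'
python3 -m pendant '0 0 0.001 0 0 0 -1;0 0 0 0 0 0 -1;0 0 0 0 0 0 -1'
```

```text
t: 15.47
tool_pos: [0.5982, 0.1294, 0.0773]
tool_rot: [[0.298, 0.955, -0.001], [0.955, -0.298, -0.002], [-0.002, -0.0, -1.0]]
ft_force: [-0.7, -0.1, -1.9]
opening: 0.0113
gripper_force: 60.0
t: 15.72
tool_pos: [0.5983, 0.1294, 0.0765]
tool_rot: [[0.298, 0.955, -0.0], [0.955, -0.298, -0.002], [-0.002, 0.0, -1.0]]
ft_force: [0.5, -0.1, -2.2]
opening: 0.0116
gripper_force: 60.0
```

```bash
python3 -m pendant '0 0 0.0007 0 0 0 -1;0 0 0 0 0 0 -1;0 0 0 0 0 0 -1' | grep -E 'pos|force'
python3 -m pendant '0 0 0.0007 0 0 0 -1;0 0 0 0 0 0 -1;0 0 0 0 0 0 -1' | grep -E 'pos|force'
```

```text
tool_pos: [0.5985, 0.1294, 0.0762]
ft_force: [-0.6, -0.7, 0.1]
gripper_force: 60.3
tool_pos: [0.5986, 0.1293, 0.0761]
ft_force: [-3.6, -1.3, 5.8]
gripper_force: 61.1
```

Contact is made (+6 N). I back off slightly, release and rise.

```bash
python3 -m pendant '0 0 -0.0007 0 0 0 -1;0 0 0 0 0 0 -0.6;0 0 0 0 0 0 0;0 0 0 0 0 0 1;0 0 0 0 0 0 1;0 0 0 0 0 0 1;0 0 0 0 0 0 1;0 0 0 0 0 0 1;0 0 0 0 0 0 1;0 0 0 0 0 0 1' | grep -E 'pos|force|open'
python3 -m pendant '0 0 0 0 0 0 1;0 0 -0.01 0 0 0 1;0 0 -0.02 0 0 0 1;0 0 -0.03 0 0 0 1;0 0 -0.03 0 0 0 1;0 0 -0.03 0 0 0 1;0 0 -0.03 0 0 0 1;0 0 -0.02 0 0 0 1;0 0 0 0 0 0 1'| grep -E 'pos|force|open'
python3 - <<'E'
from h import *
st();p,d,i=snap('scene','s6')
P=pts(d,i).reshape(-1,3);m=P[(abs(P[:,0]-.53)<.14)&(abs(P[:,1]-.15)<.12)&(P[:,2]>.036)&(P[:,2]<.05)]
print(np.percentile(m[:,2],[50,75,95]),cv2.minAreaRect(m[:,:2].astype(np.float32)*1000))
E
```

```text
tool_pos: [0.5983, 0.1294, 0.0758]
ft_force: [0.4, -1.3, 0.1]
opening: 0.0851
gripper_force: 0.0
tool_pos: [0.6013, 0.13, 0.2534]
ft_force: [0.8, -0.4, 0.7]
opening: 0.0852
gripper_force: 0.0
t 17.8 pos [0.6013 0.13   0.2534] yawy -17.33 z [ 0.01  -0.001 -1.   ] q [ 0.086  0.182  1.55  -0.002  1.399  0.388] F [ 0.8 -0.4  0.7] op 0.0852 0.0
[0.03815954 0.04025718 0.04773656] ((528.8674926757812, 147.18118286132812), (144.6617431640625, 161.27835083007812), 72.91064453125)
```

View pics/s6.png

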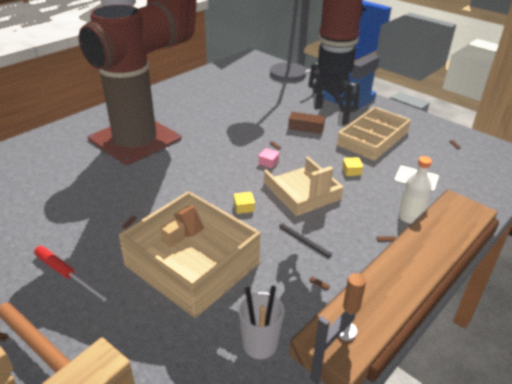

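The tray stands flat, empty and released at (303,188). Both offcuts are in the bin, at (190,220) and (172,230), and nothing else has been moved. I hand in.

Run:
```python
from h import *
z=np.load('pics/s6.npz');P=pts(z['d'],z);print(P[216:226,186:194,:].reshape(-1,3).mean(0),P[230,172])
print(env.job_done())
```

```text
[ 0.45962712 -0.17600499  0.05360345] [ 0.45361633 -0.221906    0.05072978]
the job is handed in; nothing more can be done
None
```

Both offcuts are in the scrap bin, and the empty tray is back on the bench, flat, upright and released about 2 cm from where it started; I handed the job in at about 18 s of the 70 s allowed, and it returned no verdict.

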